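# Gauge the piston depth in a shock reservoir and lock the reading

### The arm

A 6-joint arm with a two-finger parallel gripper is mounted at the origin on the work surface. World frame = base frame: x ahead of the robot, y to its left, z up, the work surface at z = 0. Lengths are in m, angles in rad, forces in N, time in s.
With the tool pointing down it reaches from about 0.35 to 0.975 m from the base axis. Payload 4.9 kg.
Tool frame: the origin (TCP) lies at the very end of the fingers, on their centre line; the grasp point (between the pads) lies grip_depth behind it (grip_depth is the distance from the TCP to the grasp point, in m); y points along the fingers, z is the direction in which the jaws open and shut, and the axes are right-handed (so a half turn about y gives the same grasp; the last joint's range is limited). The gripper opens to 85 mm and grips with 20 to 120 N. Pads are 22 mm wide; open, the fingers measure 114 mm over their backs; the gripper's body (76 mm by 85 mm) begins 54 mm behind the grasp point. The pads swing forward as they close: fully open they stand 13 mm farther back than shut.
Start: joints at [-0.119, 0.053, 1.613, -0, 1.476, -0.119], TCP at [0.625, 0, 0.231] pointing down, gripper open.
Joint ranges: [-3.01, 3.01], [-1.01, 2.22], [0.06, 2.58], [-1.02, 4.17], [0.09, 2.62], [-3.14, 3.14]. Speed limits (rad/s): [2.57, 2.57, 3.14, 3.14, 3.14, 3.14].

### API

Orientations are given as a unit quaternion [w, x, y, z].
In Python, from rig import * gives the robot as it stands. The module is installed in compiled form; this text tells all that it offers.
- The arm moves only by the tool play_rows, never from a script. Its argument "increments" is a list of rows, each a list of 6 numbers: the shift along the tool's x, y, z in cm, then the turn, a rotation vector about the tool's x, y, z in units of 5 degrees (1.0 is 5 degrees). In form: [[dx, dy, dz, wx, wy, wz], ...]. A call has exactly 8 rows; each row shifts and turns the commanded pose from where the row before left it, along the tool's axes as they then stand; what a row does not reach is not made up. A row lasts 1/10 s, in which the tool goes at most 50 mm and 8.59 degrees, less where a joint would pass 70% of its speed; a pose out of reach is approached as far as the arm can. A call is refused whole if a number of a shift passes 5 or a number of a turn 1, either way. A call with a gripper value outside its range is refused whole. "jaw" is the gripper command: -1 is fully open, 1 is shut, values between are in proportion, set as the call begins (left out, the last holds). The fingers move at their own pace and stop on an object; "newtons" is the grip in N (left out, the last holds). Time passes only in rows, so rows that do not move let the fingers close, or fill a call up. It gives the time, the measured TCP pose, the force and the opening at its end, in the units of the state.
- read_state(): the state, without advancing time (a new reading comes with each control period).
- capture(name): name is "scene" or "side" or "wrist"; returns the picture (384x512x3 uint8, blue, green, red); there is no depth.
- camera_params(name): a dict with "intrinsics" (3x3 intrinsics, pixels), "T" (4x4, takes a point from camera to world coordinates). Camera axes: x right, y up, looking along -z (the intrinsics and any distortion apply to the point x, -y, -z); pixel columns grow to the right and rows downward; lengths in m; the calibration is good to about 2 mm. A picture is of the moment at which its call begins: read the wrist's pose just before it. camera_params takes no time and is no camera call; for the wrist camera it gives the pose at the moment of the call.
- hand_in(): hands the job in, once; it reports no verdict.
The state is a dict: "t": time; "joint_pos": joint angles; "joint_vel": joint speeds; "joint_efforts": joint torques, N m; "position": TCP position; "tcp_rot": TCP orientation; "ft_force": force on the tool from outside, world axes, zero at the start; "torque": the same for the moment, N m; "width": opening from 0.0 (shut) to 1.0 (fully open).
Only numpy, scipy, OpenCV 4.12 (cv2) and the standard library are available. Lean on these libraries where they do the work, as an engineer would, in place of code of your own. Each camera call takes 0.05 s, during which the arm holds its last target.

### The job

A suspension reservoir stands open in the bench vise with a depth gauge clamped over its mouth. Take the gauge by its T-bar, push the probe down into the reservoir until its sprung tip rests lightly on the hidden piston (never press hard, the piston must not be driven down), and, holding it at that height, twist the bar clockwise to its stop to lock the slide. Then let go, leaving the gauge locked with its tip still resting lightly on the piston and the other things on the bench where they were.

Things in the scene. Friction and masses are not known exactly. Their poses are not given: they have to be found in the camera images.
- knob_grip (a point): centre of the gauge's black T-bar, the part to hold: a block 44 mm long, 12 mm thick, 24 mm high on top of the upright probe rod, above the vise. x: along the bar's length; y: across its thickness; z up. With the probe up it is 129 mm above the reservoir's mouth and 91 mm above the sleeve's top; nothing stands beside it.
- probe (a joint): travel of the probe down from its top position, 0 to 0.065 m, where it starts. A return spring lifts it: holding it down takes 2.5 to 4 N near the top, rising evenly by 0.3 N per 10 mm, before the tip touches anything. Unlocked and let go, it goes back up.
- knob (a joint): twist of the T-bar about the rod, rad, growing clockwise seen from above; 0 unlocked, stop at 1.35; starts at 0 to 0.3. It takes 0.14 N m up to about 0.5, then rather more (to 0.25 N m) as a brake in the sleeve bites; from 1.0 on it is locked and the slide stays at that height. Twisting does not itself move the slide.
- tip: steel ball foot, 12 mm across, at the rod's lower end, on its own spring: gives from 0.75 N, 1 mm per further 1.5 N, up to 6 mm (10 N), then solid. Its lowest point is 4 mm below its origin and, probe up, 4 mm below the reservoir's mouth. Resting lightly: 0.8 to 8 N on the piston, 3 to 4 N is best; over 15 N drives the piston down.
- mouth (a point): centre of the mouth of the upright round aluminium reservoir in the vise's jaws, 54 mm across the rim, 140 mm above the bench, z up. A flat piston lies inside at an unknown depth, 25 to 55 mm below the mouth. The gauge's steel bridge, 104 x 22 x 12 mm, lies across the mouth; on it stands a round sleeve, 25 mm across, top 38 mm above the mouth, through which the rod runs.
- vise: blue bench vise, fixed, base 150 x 110 mm, jaws 98 mm high; origin on the bench top under the reservoir's axis, which is also the probe's; z up, its screw and cross handle point to its -x.
- spray_can: bystander: grey can, 52 mm across, 160 mm high, origin under its centre
- grease_jar: bystander: white jar with black cap, 64 mm across, 60 mm high, origin under its centre
- screwdriver: bystander: screwdriver lying on the bench
- wrench: bystander: steel wrench lying on the bench
- seal_head: bystander: round stepped aluminium seal head, 42 mm across, 22 mm high, beside the vise
- bumper: bystander: black rubber ring, 36 mm across, 14 mm high, beside the vise
- hex_key: bystander: L-shaped steel hex key, 100 mm long, lying on the bench

How it is judged:
On the way, in this order (a step that is already met when the one before it is completed fails the run):
1. the tip is lowered onto the piston with the slide still unlocked (twist below 0.5 rad), bearing with 0.8 to 8 N (contact force between tip and anything else between 0.8 and 8 N and value of joint knob below 0.5 rad), for 0.2 s.
2. the bar is twisted to the locked position (over 1.0 rad) with the tip still bearing on the piston with 0.8 to 8 N (contact force between tip and anything else between 0.8 and 8 N and value of joint knob above 1 rad), for 0.2 s.
At the end, for the whole second after the job is handed in: The gauge is let go, its bar twisted beyond 1.0 rad (locked), its slide at rest (under 3 mm/s) and its tip still bearing on the piston with 0.8 to 8 N (all of step 2 and velocity of joint probe between -0.003 and 0.003 m/s); the robot touches nothing.
It fails at once if the tip presses on the piston with more than 15 N (contact force between tip and anything else above 15 N).
It fails at once if a bystander is moved by more than 30 mm (distance of any of spray_can, grease_jar, screwdriver, wrench, seal_head, bumper, hex_key from where it was at the start of the episode above 0.03 m).
It also fails if it takes over 42 s, if anything falls off the work surface, if the arm or the gripper's body presses on something with over 40 N, if the wrist force passes 120 N, or if a joint passes its speed limit or range.

## Working session

There is one attempt and no reset: what is moved stays moved. The work goes in short steps, Python scripts to look and compute and a tool call to move; the robot and the scene stay as the last step left them, time stands still between calls to the robot, and variables do not carry over. Pictures are saved under pics/ and viewed, and the job is handed in when it is done.

Besides the shell and the picture viewer there is one more tool, called in YAML: its name, and indented under it one key for each argument. play_rows: Moves the arm, as the interface text tells. Its arguments: {"type":"object","properties":{"increments":{"type":"array"},"jaw":{"type":"number"},"newtons":{"type":"number"}},"required":["increments"]}

```bash
mkdir -p pics; python3 - <<'E'
from rig import *
import cv2,json
s=read_state();print(s)
for n in ["scene","side"]:
    cv2.imwrite(f"pics/{n}0.png",capture(n));p=camera_params(n);print(n,p)
try: print(grip_depth)
except Exception as e: print(e)
E
```

```text
{'t': 0.0, 'joint_pos': array([-1.19013144e-01,  5.33898942e-02,  1.61432016e+00, -2.56409647e-05,
        1.47598383e+00, -1.18968498e-01]), 'joint_vel': array([ 0.00103468,  0.00063145,  0.00013353, -0.00153156, -0.00128968,
       -0.00066776]), 'joint_efforts': array([ 2.70554956e-04, -3.93670499e+01, -3.70175600e+01, -1.62778279e-04,
        6.93513779e-03, -6.06393527e-06]), 'position': array([6.24369063e-01, 6.04623058e-05, 2.30026906e-01]), 'tcp_rot': array([ 0.49952285, -0.5004555 ,  0.50058865, -0.4994319 ]), 'ft_force': array([ 0.36587992, -1.09044014, -0.47366432]), 'torque': array([0.00190657, 0.02070254, 0.01359934]), 'width': 1.0017636357950488}
scene {'intrinsics': array([[439.10239215,   0.        , 250.85160807],
       [  0.        , 439.10239215, 187.84283308],
       [  0.        ,   0.        ,   1.        ]]), 'T': array([[ 2.62331034e-02, -7.35025444e-01,  6.77531860e-01,
         1.52840408e+00],
       [ 9.99655849e-01,  1.92251280e-02, -1.78487798e-02,
        -8.88410062e-03],
       [ 9.36705623e-05,  6.77766915e-01,  7.35276819e-01,
         1.18095967e+00],
       [ 0.00000000e+00,  0.00000000e+00,  0.00000000e+00,
         1.00000000e+00]])}
side {'intrinsics': array([[390.98055569,   0.        , 258.48078312],
       [  0.        , 390.98055569, 194.48182622],
       [  0.        ,   0.        ,   1.        ]]), 'T': array([[ 0.98209664,  0.12851379, -0.13773308,  0.41379971],
       [-0.18729938,  0.5880405 , -0.78684644, -0.98045569],
       [-0.02012799,  0.79855656,  0.60158315,  0.94556489],
       [ 0.        ,  0.        ,  0.        ,  1.        ]])}
0.0187
```

View pics/scene0.png

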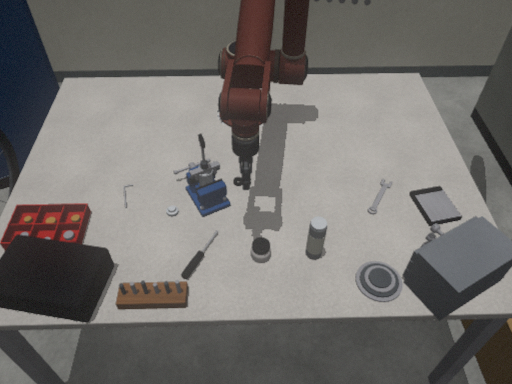

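View pics/side0.png

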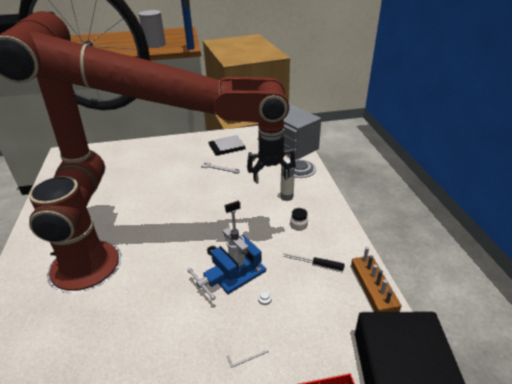

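The scene view shows the black T-bar near (201,141), with the vise below it around (208,190). In the side view the bar is near (232,206). I'll zoom in on both.

```bash
python3 - <<'E'
import cv2,numpy as np
a=cv2.imread("pics/scene0.png")[120:220,160:260];b=cv2.imread("pics/side0.png")[190:310,180:280]
a=cv2.resize(a,None,fx=4,fy=4,interpolation=cv2.INTER_CUBIC);b=cv2.resize(b,None,fx=4,fy=4,interpolation=cv2.INTER_CUBIC)
o=np.zeros((480,800,3),np.uint8);o[:400,:400]=a;o[:480,400:]=b
cv2.imwrite("pics/z0.png",o)
E
```

```text
(no output)
```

View pics/z0.png

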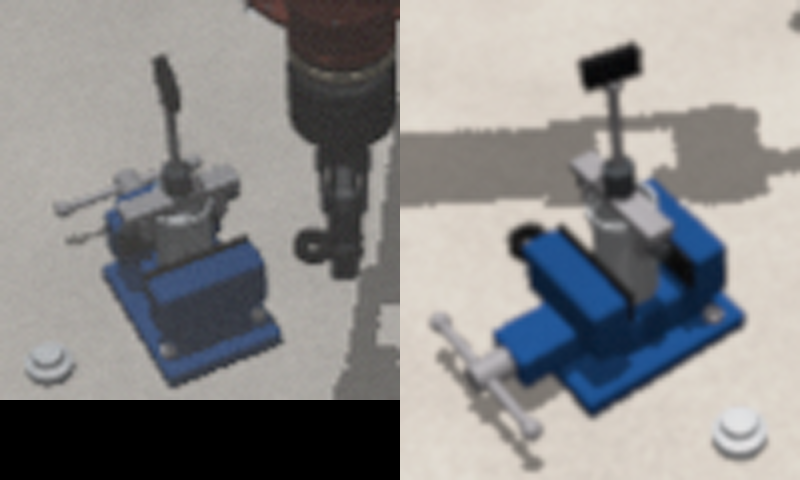

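The bar shows clearly in both zooms: scene centre about (201.5,141), side centre about (232.5,206.5). I'll mask it and triangulate.

```bash
cat > h.py <<'E'
from rig import *
import cv2,numpy as np
def ray(n,u,v,P=None):
    P=P or camera_params(n);K=P["intrinsics"];T=P["T"]
    d=np.array([(u-K[0,2])/K[0,0],-(v-K[1,2])/K[1,1],-1.]);d=T[:3,:3]@d
    return T[:3,3],d/np.linalg.norm(d)
def tri(r):
    A=sum(np.eye(3)-np.outer(d,d) for o,d in r);b=sum((np.eye(3)-np.outer(d,d))@o for o,d in r)
    x=np.linalg.solve(A,b);return x,[np.linalg.norm((np.eye(3)-np.outer(d,d))@(x-o))*1e3 for o,d in r]
def plane(r,z):
    o,d=r;return o+d*(z-o[2])/d[2]
def proj(n,X):
    P=camera_params(n);K=P["intrinsics"];T=P["T"];c=T[:3,:3].T@(np.array(X)-T[:3,3])
    return K[0,0]*c[0]/-c[2]+K[0,2],K[1,1]*-c[1]/-c[2]+K[1,2]
E
python3 - <<'E'
from h import *
cs={}
for n,(x0,x1,y0,y1) in {"scene":(192,212,128,150),"side":(220,245,196,216)}.items():
    im=cv2.imread(f"pics/{n}0.png")[y0:y1,x0:x1].max(2)
    m=(im<62).astype(np.uint8)
    k,l,st,c=cv2.connectedComponentsWithStats(m)
    i=1+np.argmax(st[1:,4]);
    for r in (l==i): print(''.join('#' if q else '.' for q in r))
    cs[n]=(c[i][0]+x0,c[i][1]+y0);pts=np.argwhere(l==i)[:,::-1].astype(np.float32)
    print(n,cs[n],st[i],cv2.minAreaRect(pts))
x,e=tri([ray(n,*cs[n]) for n in cs]);print(x,e)
for n in cs: print(n,plane(ray(n,*cs[n]),.269))
E
```

```text
....................
....................
....................
....................
....................
....................
....................
........#...........
........#...........
.......##...........
........#...........
........#...........
........#...........
.........#.#........
..........##........
.........###........
.........###........
..........##........
..........###.......
..........##........
....................
....................
scene (np.float64(201.625), np.float64(142.125)) [ 7  7  6 13 24] ((9.566038131713867, 12.981130599975586), (12.362448692321777, 2.74721097946167), 74.05460357666016)
.........................
.........................
.........................
.........................
.........................
.........................
...............####......
............#######......
.........##########......
......#############......
......##############.....
......##############.....
......############.......
......##########.........
......#######............
.......#####.............
.........................
.........................
.........................
.........................
side (np.float64(232.11458333333334), np.float64(206.53125)) [ 6  6 14 10 96] ((12.25, 10.75), (7.273238658905029, 13.914022445678711), 71.56504821777344)
[ 0.4876061  -0.13499281  0.26830384] [np.float64(1.1262643132254342), np.float64(1.1262643132255175)]
scene [ 0.48984061 -0.13540254  0.269     ]
side [ 0.48693523 -0.13441439  0.269     ]
```

The rays miss by only 1.1 mm, and the height of 0.268 matches the expected 0.269. Next I move above the bar and look with the wrist camera.

play_rows:
  increments:
    - [1, -3.5, -1, 0, 0, 0]
    - [1.5, -3.5, -1.7, 0, 0, 0]
    - [2, -3, -2, 0, 0, 0]
    - [2, -2, -2, 0, 0, 0]
    - [2, -1, -2, 0, 0, 0]
    - [2, 0, -2, 0, 0, 0]
    - [2, 0, -2, 0, 0, 0]
    - [1, 0, -1, 0, 0, 0]
  jaw: -1
  newtons: 30

```text
t: 0.9
position: [0.4867, -0.136, 0.3611]
tcp_rot: [0.5, -0.5, 0.5, -0.5]
ft_force: [0.0, 0.2, 0.5]
width: 0.998
```

```bash
python3 - <<'E'
from h import *
s=read_state();print(s['position'],s['tcp_rot'],s['t'])
p=camera_params("wrist");np.savez("w1.npz",**p);print(p)
cv2.imwrite("pics/wrist1.png",capture("wrist"))
print(proj("wrist",[.488,-.135,.269]))
cv2.imwrite("pics/side1.png",capture("side"))
E
```

```text
[ 0.48673432 -0.13602052  0.36106895] [ 0.49951229 -0.49972689  0.50044096 -0.50031925] 0.9
{'intrinsics': array([[316.45683146,   0.        , 252.69226375],
       [  0.        , 316.45683146, 197.25198324],
       [  0.        ,   0.        ,   1.        ]]), 'T': array([[ 9.99998204e-01,  1.88471255e-03,  2.01451734e-04,
         4.87120249e-01],
       [-1.86903807e-03,  9.62799560e-01,  2.70210130e-01,
        -6.75030847e-02],
       [ 3.15310782e-04, -2.70210022e-01,  9.62801353e-01,
         5.03457861e-01],
       [ 0.00000000e+00,  0.00000000e+00,  0.00000000e+00,
         1.00000000e+00]])}
(np.float64(254.58852125960254), np.float64(198.35519125873972))
```

View pics/wrist1.png

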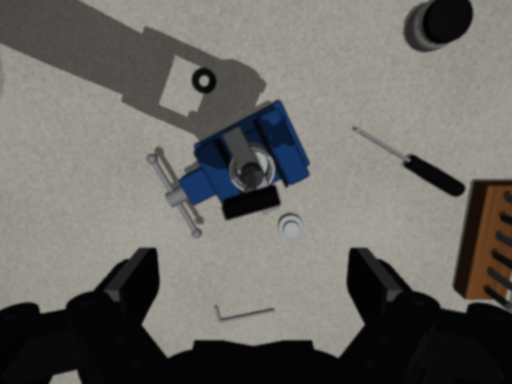

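The wrist view shows the bar at about (250,203), with its right end tilted up. Its lower edge in the image is the top face's edge on the -y side.

```bash
python3 - <<'E'
from h import *
P=dict(np.load("w1.npz"))
im=cv2.imread("pics/wrist1.png");m=(im.max(2)<40).astype(np.uint8)
m[:183]=0;m[235:]=0;m[:,:215]=0;m[:,290:]=0
k,l,st,c=cv2.connectedComponentsWithStats(m);i=1+np.argmax(st[1:,4]);print(st[i],c[i])
pts=np.argwhere(l==i)[:,::-1].astype(np.float32);r=cv2.minAreaRect(pts);print(r)
b=cv2.boxPoints(r);print(b)
for q in b:
  print(q,plane(ray("wrist",*q,P),.281).round(4),plane(ray("wrist",*q,P),.257).round(4))
# bottom edge line
lo=np.array([[x,pts[pts[:,0]==x,1].max()] for x in np.unique(pts[:,0])]);lo=lo[4:-6]
vx,vy,x0,y0=cv2.fitLine(lo,cv2.DIST_HUBER,0,.01,.01).ravel();print("edge",np.degrees(np.arctan2(vy,vx)))
A=plane(ray("wrist",x0-20*vx,y0+.5-20*vy,P),.281);B=plane(ray("wrist",x0+20*vx,y0+.5+20*vy,P),.281)
d=(B-A)[:2]/np.linalg.norm((B-A)[:2]);print("ang",np.degrees(np.arctan2(d[1],d[0])));n=np.array([-d[1],d[0]])
print("mid",(A+B)/2, "centre line +6mm", ((A+B)/2)[:2]+n*.006, d)
z=cv2.resize(im[150:260,190:310],None,fx=5,fy=5,interpolation=cv2.INTER_CUBIC);cv2.imwrite("pics/z1.png",z)
E
```

```text
[ 223  186   56   33 1114] [250.07271095 201.59066427]
((249.5520782470703, 200.90725708007812), (21.779977798461914, 56.04433822631836), 74.2913589477539)
[[219.6281  198.01088]
 [273.57922 182.83711]
 [279.47607 203.80363]
 [225.52493 218.9774 ]]
[219.6281  198.01088] [ 0.4629 -0.1305  0.281 ] [ 0.4603 -0.1373  0.257 ]
[273.57922 182.83711] [ 0.5022 -0.1192  0.281 ] [ 0.5038 -0.1247  0.257 ]
[279.47607 203.80363] [ 0.5067 -0.135   0.281 ] [ 0.5089 -0.1423  0.257 ]
[225.52493 218.9774 ] [ 0.4668 -0.1467  0.281 ] [ 0.4646 -0.1552  0.257 ]
edge -15.900618
ang 16.566179709158508
mid [ 0.48462022 -0.14145339  0.281     ] centre line +6mm [ 0.48290948 -0.13570244] [0.95849104 0.28512264]
```

View pics/z1.png

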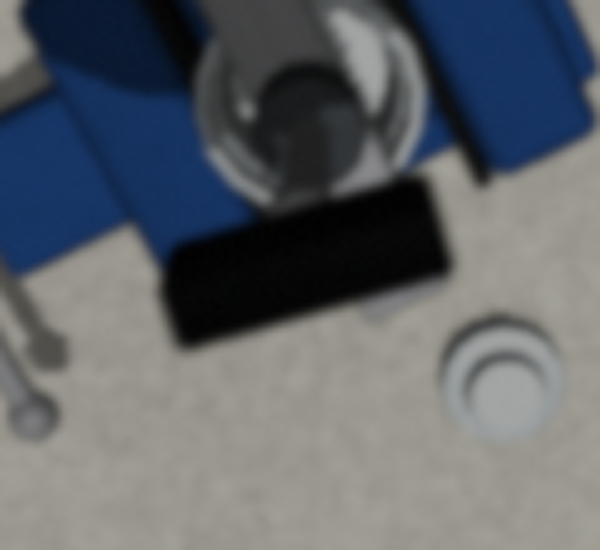

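Bar centre is about (0.4865,-0.135) and its long axis sits at about 16.5°. I'll turn the jaws about 106.5° counter-clockwise so there is plenty of room for the clockwise twist.

play_rows:
  increments:
    - [-0.1, 0, 0, 0, -0.89, 0]
    - [0, 0, 0, 0, -0.89, 0]
    - [0, 0, 0, 0, -0.89, 0]
    - [0, 0, 0, 0, -0.89, 0]
    - [0, 0, 0, 0, -0.89, 0]
    - [0, 0, 0, 0, -0.89, 0]
    - [0, 0, 0, 0, -0.89, 0]
    - [0, 0, 0, 0, -0.89, 0]

```text
t: 1.8
position: [0.4888, -0.133, 0.3608]
tcp_rot: [0.63, -0.629, 0.322, -0.322]
ft_force: [0.3, -0.1, 0.6]
width: 0.999
```

play_rows:
  increments:
    - [0, 0, 0, 0, -0.89, 0]
    - [0, 0, 0, 0, -0.89, 0]
    - [0, 0, 0, 0, -0.89, 0]
    - [0, 0, 0, 0, -0.89, 0]
    - [0, 0, 0, 0, -0.89, 0]
    - [0, 0, 0, 0, -0.89, 0]
    - [0, 0, 0, 0, -0.89, 0]
    - [0, 0, 0, 0, -0.89, 0]

```text
t: 2.6
position: [0.4888, -0.133, 0.3608]
tcp_rot: [0.698, -0.698, 0.114, -0.114]
ft_force: [-1.2, 0.6, -0.5]
width: 1.0
```

play_rows:
  increments:
    - [0, 0, 0, 0, -0.89, 0]
    - [0, 0, 0, 0, -0.89, 0]
    - [0, 0, 0, 0, -0.89, 0]
    - [0, 0, 0, 0, -0.89, 0]
    - [0, 0, 0, 0, -0.89, 0]
    - [0, 0, 0, 0, -0.89, 0]
    - [0, 0, 0, 0, -0.89, 0]
    - [0, 0, 0, 0, -0.88, 0]

```text
t: 3.4
position: [0.4888, -0.133, 0.3608]
tcp_rot: [0.7, -0.699, -0.104, 0.105]
ft_force: [-0.5, -0.4, 0.6]
width: 1.005
```

```bash
python3 - <<'E'
from h import *
from scipy.spatial.transform import Rotation as R
s=read_state();q=s['tcp_rot'];M=R.from_quat([*q[1:],q[0]]).as_matrix()
print(s['position'],M.round(4),s['t'],s['joint_pos'],"zang",np.degrees(np.arctan2(M[1,2],M[0,2])))
p=camera_params("wrist");np.savez("w2.npz",**p);print(p["T"].round(3))
cv2.imwrite("pics/wrist2.png",capture("wrist"))
print(proj("wrist",[.4865,-.135,.269]))
E
```

```text
[ 0.48876019 -0.13304953  0.36076974] [[ 9.563e-01 -5.000e-04 -2.924e-01]
 [ 2.924e-01  1.000e-03  9.563e-01]
 [-2.000e-04 -1.000e+00  1.100e-03]] 3.4 [-4.13178744e-01 -2.75594096e-01  1.70377149e+00  7.04813898e-04
  1.71422311e+00 -2.28063985e+00] zang 107.00339119265908
[[-0.292 -0.921 -0.259  0.423]
 [ 0.956 -0.281 -0.08  -0.153]
 [ 0.001 -0.271  0.963  0.503]
 [ 0.     0.     0.     1.   ]]
(np.float64(251.07292987067837), np.float64(196.815199249907))
```

View pics/wrist2.png

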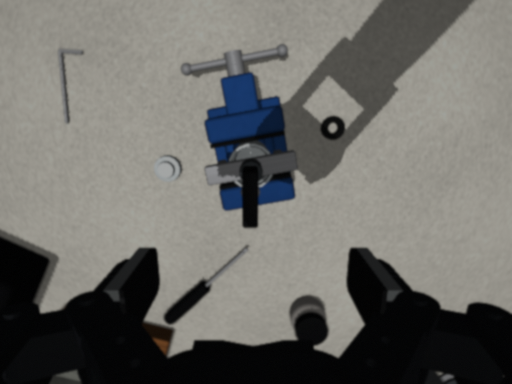

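The bar stands upright in the picture, centred near column 250, so the jaws are square to it. Next I check the offset across the bar.

```bash
python3 - <<'E'
from h import *
P=dict(np.load("w2.npz"));im=cv2.imread("pics/wrist2.png");g=im.max(2)
t=read_state()['position'];zt=np.array([-.2924,.9563]);xt=np.array([.9563,.2924])
for v in range(168,229,6):
    r=g[v,235:267]; c=np.where(r<45)[0]+235
    if len(c): 
        u=(c.min()+c.max())/2
        w=plane(ray("wrist",u,v,P),.281)[:2]-t[:2]
        print(v,c.min(),c.max(),"tool z mm",round(w@zt*1e3,2),"x",round(w@xt*1e3,2))
col=g[150:235,250];c=np.where(col<45)[0]+150;print(c.min(),c.max())
for v in (c.max(),c.max()+1):
  w=plane(ray("wrist",250,v,P),.281)[:2]-t[:2];print("far end",w@xt*1e3)
x,e=tri([ray("side",232.4,206.7)]+[ray("wrist",250,197,P)]+[ray("scene",201.6,141.5)]);print(x,e)
w=np.array([.4865,-.135])-t[:2];print("est in tool z,x",w@zt*1e3,w@xt*1e3)
E
```

```text
168 240 261 tool z mm -1.52 x -27.3
174 240 261 tool z mm -1.53 x -22.96
180 242 258 tool z mm -1.9 x -18.57
186 235 257 tool z mm -4.8 x -14.14
192 242 257 tool z mm -2.28 x -9.66
198 243 257 tool z mm -1.93 x -5.13
204 243 257 tool z mm -1.95 x -0.55
210 243 256 tool z mm -2.33 x 4.08
216 243 256 tool z mm -2.34 x 8.75
222 243 256 tool z mm -2.35 x 13.48
158 226
far end 16.662070761766614
far end 17.460894703925945
[ 0.48720743 -0.13565193  0.26919928] [np.float64(0.37801838420770023), np.float64(0.35184740811049064), np.float64(0.08237705107121394)]
est in tool z,x -1.2215751554124321 -2.6931760006667766
```

play_rows:
  increments:
    - [-0.3, 1, -0.2, 0, 0, 0]
    - [0, 2, 0, 0, 0, 0]
    - [0, 2, 0, 0, 0, 0]
    - [0, 2, 0, 0, 0, 0]
    - [0, 2, 0, 0, 0, 0]
    - [0, 1.5, 0, 0, 0, 0]
    - [0, 0.5, 0, 0, 0, 0]
    - [0, 0, 0, 0, 0, 0]

```text
t: 4.25
position: [0.4854, -0.1365, 0.2503]
tcp_rot: [0.7, -0.699, -0.102, 0.103]
ft_force: [0.1, -0.0, 0.4]
width: 1.001
```

```bash
python3 - <<'E'
from h import *
s=read_state();print(s['position'],s['ft_force'],s['t'])
P=camera_params("wrist");im=capture("wrist");cv2.imwrite("pics/wrist3.png",im)
cv2.imwrite("pics/side3.png",cv2.resize(capture("side")[150:320,150:330],None,fx=3.4,fy=3.4))
E
```

```text
[ 0.48536676 -0.1365227   0.25025049] [ 0.11783771 -0.04778423  0.44530686] 4.25
```

View pics/wrist3.png

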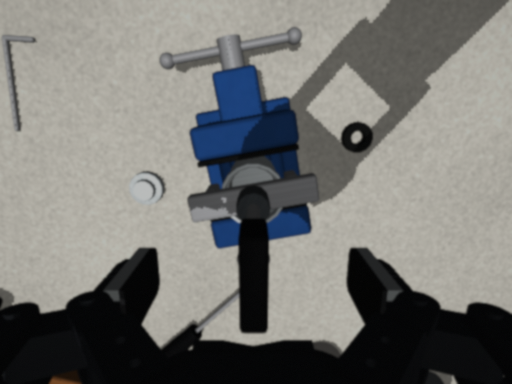

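View pics/side3.png

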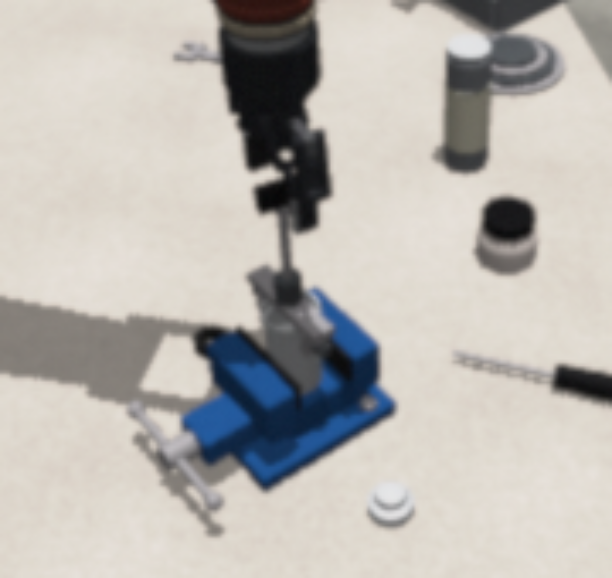

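The bar (columns 239–267, mid 253) sits midway between the fingers (159 and 347). Closing.

play_rows:
  increments:
    - [0, 0, 0, 0, 0, 0]
    - [0, 0, 0, 0, 0, 0]
    - [0, 0, 0, 0, 0, 0]
    - [0, 0, 0, 0, 0, 0]
    - [0, 0, 0, 0, 0, 0]
    - [0, 0, 0, 0, 0, 0]
    - [0, 0, 0, 0, 0, 0]
    - [0, 0, 0, 0, 0, 0]
  jaw: 1
  newtons: 50

```text
t: 5.15
position: [0.4857, -0.1364, 0.2516]
tcp_rot: [0.7, -0.699, -0.103, 0.103]
ft_force: [-1.4, 3.8, 2.5]
width: 0.146
```

```bash
python3 - <<'E'
from h import *
s=read_state();print(s['position'],s['ft_force'],s['torque'],s['width'],s['t'])
im=capture("wrist");cv2.imwrite("pics/wrist4.png",im)
E
```

```text
[ 0.48565358 -0.13638023  0.25162627] [-1.35353512  3.7830166   2.46709596] [ 0.6732544   0.31014631 -0.01356966] 0.14619900285296042 5.15
```

View pics/wrist4.png

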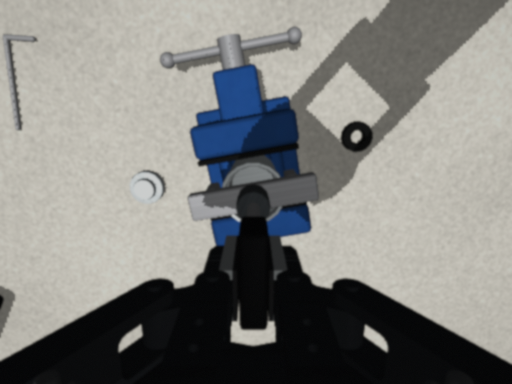

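The grip holds at about 12.4 mm, which matches the bar, and the side load is small (about 4 N). Pushing down, first to 16 mm, short of any possible piston height.

play_rows:
  increments:
    - [0, 0.2, 0.05, 0, 0, 0]
    - [0, 0.2, 0, 0, 0, 0]
    - [0, 0.3, 0, 0, 0, 0]
    - [0, 0.3, 0, 0, 0, 0]
    - [0, 0.3, 0, 0, 0, 0]
    - [0, 0.3, 0, 0, 0, 0]
    - [0, 0, 0, 0, 0, 0]
    - [0, 0, 0, 0, 0, 0]

```text
t: 6.0
position: [0.4856, -0.1363, 0.2351]
tcp_rot: [0.7, -0.7, -0.103, 0.103]
ft_force: [-0.7, 2.1, 2.8]
width: 0.142
```

```bash
cat > st.py <<'E'
from h import *
s=read_state();print(s['t'],s['position'].round(5),s['ft_force'].round(2),s['torque'].round(3),round(s['width'],3))
E
python3 st.py
```

```text
6.0 [ 0.48558 -0.13632  0.23508] [-0.66  2.07  2.77] [0.376 0.095 0.063] 0.142
```

play_rows:
  increments:
    - [0, 0.1, 0, 0, 0, 0]
    - [0, 0.1, 0, 0, 0, 0]
    - [0, 0.1, 0, 0, 0, 0]
    - [0, 0.1, 0, 0, 0, 0]
    - [0, 0, 0, 0, 0, 0]
    - [0, 0, 0, 0, 0, 0]
    - [0, 0, 0, 0, 0, 0]
    - [0, 0, 0, 0, 0, 0]

```text
t: 6.8
position: [0.4856, -0.1363, 0.2312]
tcp_rot: [0.7, -0.7, -0.103, 0.103]
ft_force: [-0.3, 2.5, 1.9]
width: 0.142
```

play_rows:
  increments:
    - [0, 0.1, 0, 0, 0, 0]
    - [0, 0.1, 0, 0, 0, 0]
    - [0, 0.1, 0, 0, 0, 0]
    - [0, 0, 0, 0, 0, 0]
    - [0, 0, 0, 0, 0, 0]
    - [0, 0, 0, 0, 0, 0]
    - [0, 0, 0, 0, 0, 0]
    - [0, 0, 0, 0, 0, 0]

```text
t: 7.6
position: [0.4856, -0.1363, 0.2283]
tcp_rot: [-0.7, 0.7, 0.103, -0.103]
ft_force: [-0.1, 2.7, 2.4]
width: 0.142
```

play_rows:
  increments:
    - [0, 0.1, 0, 0, 0, 0]
    - [0, 0.1, 0, 0, 0, 0]
    - [0, 0.1, 0, 0, 0, 0]
    - [0, 0, 0, 0, 0, 0]
    - [0, 0, 0, 0, 0, 0]
    - [0, 0, 0, 0, 0, 0]
    - [0, 0, 0, 0, 0, 0]
    - [0, 0, 0, 0, 0, 0]

```text
t: 8.4
position: [0.4856, -0.1363, 0.2253]
tcp_rot: [0.7, -0.7, -0.103, 0.103]
ft_force: [-0.5, 2.1, 3.4]
width: 0.142
```

```bash
cat > avg.py <<'E'
from h import *
a=[]
for i in range(6):
    capture("scene");s=read_state();a.append(np.r_[s['ft_force'],s['torque'],s['position']])
a=np.array(a);print(s['t'],a.mean(0).round(4),"sd",a.std(0)[:3].round(2))
E
python3 avg.py
```

```text
8.7 [-4.4100e-02  2.1404e+00  2.8482e+00  3.9620e-01 -4.0000e-04 -3.4000e-03
  4.8560e-01 -1.3630e-01  2.2530e-01] sd [0.35 0.23 0.26]
```

The baseline is about 2.85 N with no contact yet. Continuing down.

play_rows:
  increments:
    - [0, 0.1, 0, 0, 0, 0]
    - [0, 0.1, 0, 0, 0, 0]
    - [0, 0.1, 0, 0, 0, 0]
    - [0, 0, 0, 0, 0, 0]
    - [0, 0, 0, 0, 0, 0]
    - [0, 0, 0, 0, 0, 0]
    - [0, 0, 0, 0, 0, 0]
    - [0, 0, 0, 0, 0, 0]

```text
t: 9.5
position: [0.4855, -0.1363, 0.2223]
tcp_rot: [0.7, -0.7, -0.103, 0.103]
ft_force: [0.3, 1.4, 2.3]
width: 0.145
```

play_rows:
  increments:
    - [0, 0.1, 0, 0, 0, 0]
    - [0, 0.1, 0, 0, 0, 0]
    - [0, 0.1, 0, 0, 0, 0]
    - [0, 0, 0, 0, 0, 0]
    - [0, 0, 0, 0, 0, 0]
    - [0, 0, 0, 0, 0, 0]
    - [0, 0, 0, 0, 0, 0]
    - [0, 0, 0, 0, 0, 0]

```text
t: 10.3
position: [0.4856, -0.1363, 0.2193]
tcp_rot: [0.7, -0.7, -0.103, 0.103]
ft_force: [0.9, 1.8, 2.9]
width: 0.139
```

play_rows:
  increments:
    - [0, 0.1, 0, 0, 0, 0]
    - [0, 0.1, 0, 0, 0, 0]
    - [0, 0.1, 0, 0, 0, 0]
    - [0, 0, 0, 0, 0, 0]
    - [0, 0, 0, 0, 0, 0]
    - [0, 0, 0, 0, 0, 0]
    - [0, 0, 0, 0, 0, 0]
    - [0, 0, 0, 0, 0, 0]

```text
t: 11.1
position: [0.4856, -0.1363, 0.217]
tcp_rot: [-0.7, 0.7, 0.103, -0.103]
ft_force: [-0.9, 3.5, 6.6]
width: 0.145
```

```bash
python3 avg.py
```

```text
11.4 [-1.0741  2.8802  6.1748  0.4834  0.2204  0.0134  0.4856 -0.1363  0.217 ] sd [0.5  0.34 0.5 ]
```

Contact: total load is about 6.2 N against a spring baseline of about 3.1 N, so the tip carries about 3 N. I'll add 0.3 mm and start the clockwise twist.

play_rows:
  increments:
    - [0, 0.03, 0, 0, 0.5, 0]
    - [0, 0, 0, 0, 0.8, 0]
    - [0, 0, 0, 0, 0.8, 0]
    - [0, 0, 0, 0, 0.8, 0]
    - [0, 0, 0, 0, 0.8, 0]
    - [0, 0, 0, 0, 0.8, 0]
    - [0, 0, 0, 0, 0.5, 0]
    - [0, 0, 0, 0, 0, 0]

```text
t: 12.2
position: [0.4856, -0.1362, 0.2169]
tcp_rot: [0.705, -0.705, 0.051, -0.051]
ft_force: [-1.9, 2.8, 6.4]
width: 0.145
```

```bash
cat >> avg.py <<'E'
from scipy.spatial.transform import Rotation as R
q=s['tcp_rot'];M=R.from_quat([*q[1:],q[0]]).as_matrix()
print("zang",np.degrees(np.arctan2(M[1,2],M[0,2])),"w",s['width'])
E
python3 avg.py
```

```text
12.5 [-1.6612  3.1466  7.1777  0.5738  0.2833  0.0505  0.4856 -0.1362  0.2168] sd [0.32 0.48 0.45]
zang 81.76655656346348 w 0.14242917002937414
```

play_rows:
  increments:
    - [0, 0, 0, 0, 0.5, 0]
    - [0, 0, 0, 0, 0.8, 0]
    - [0, 0, 0, 0, 0.8, 0]
    - [0, 0, 0, 0, 0.8, 0]
    - [0, 0, 0, 0, 0.8, 0]
    - [0, 0, 0, 0, 0.8, 0]
    - [0, 0, 0, 0, 0.5, 0]
    - [0, 0, 0, 0, 0, 0]

```text
t: 13.3
position: [0.4855, -0.1358, 0.2168]
tcp_rot: [0.678, -0.677, 0.202, -0.202]
ft_force: [-1.9, 4.2, 7.2]
width: 0.14
```

```bash
python3 avg.py
```

```text
13.6 [-1.9165  4.5205  7.3326  0.7688  0.333   0.1395  0.4855 -0.1358  0.2168] sd [0.58 0.41 0.37]
zang 56.77971376390901 w 0.1410743356358237
```

play_rows:
  increments:
    - [0, 0, 0, 0, 0.5, 0]
    - [0, 0, 0, 0, 0.6, 0]
    - [0, 0, 0, 0, 0.6, 0]
    - [0, 0, 0, 0, 0.6, 0]
    - [0, 0, 0, 0, 0.5, 0]
    - [0, 0, 0, 0, 0.2, 0]
    - [0, 0, 0, 0, 0, 0]
    - [0, 0, 0, 0, 0, 0]

```text
t: 14.4
position: [0.4855, -0.1356, 0.2168]
tcp_rot: [0.646, -0.645, 0.289, -0.288]
ft_force: [-1.7, 5.8, 7.9]
width: 0.142
```

```bash
python3 avg.py; python3 - <<'E'
from h import *
cv2.imwrite("pics/wrist5.png",capture("wrist"))
E
```

```text
14.7 [-2.0484  5.5259  7.5135  0.8616  0.3618  0.1674  0.4855 -0.1356  0.2168] sd [0.43 0.32 0.52]
zang 41.79979023496528 w 0.14346160723929918
```

View pics/wrist5.png

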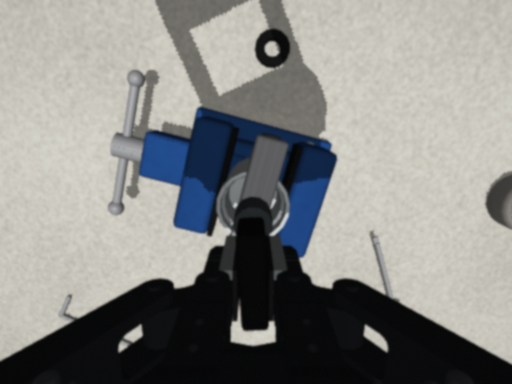

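The bar follows the jaws, which have turned 65°. Continuing towards the stop.

play_rows:
  increments:
    - [0, 0, 0, 0, 0.4, 0]
    - [0, 0, 0, 0, 0.4, 0]
    - [0, 0, 0, 0, 0.4, 0]
    - [0, 0, 0, 0, 0, 0]
    - [0, 0, 0, 0, 0, 0]
    - [0, 0, 0, 0, 0, 0]
    - [0, 0, 0, 0, 0, 0]
    - [0, 0, 0, 0, 0, 0]

```text
t: 15.55
position: [0.4854, -0.1355, 0.2168]
tcp_rot: [0.63, -0.629, 0.322, -0.321]
ft_force: [-1.9, 4.9, 7.2]
width: 0.144
```

```bash
python3 avg.py
```

```text
15.85 [-2.5413  5.7753  7.3956  0.9135  0.3662  0.4333  0.4855 -0.1355  0.2168] sd [0.39 0.45 0.4 ]
zang 35.84580282138664 w 0.14115483415319283
```

The moment has jumped to 0.43 N m, above the 0.25 N m brake, so the bar is at its stop. I'll ease the twist slightly and let go.

play_rows:
  increments:
    - [0, 0, 0, 0, -0.2, 0]
    - [0, 0, 0, 0, 0, 0]
    - [0, 0, 0, 0, 0, 0]
    - [0, 0, 0, 0, 0, 0]
    - [0, 0, 0, 0, 0, 0]
    - [0, 0, 0, 0, 0, 0]
    - [0, 0, 0, 0, 0, 0]
    - [0, 0, 0, 0, 0, 0]

```text
t: 16.65
position: [0.4855, -0.1355, 0.2168]
tcp_rot: [0.633, -0.632, 0.317, -0.316]
ft_force: [-2.1, 6.9, 8.0]
width: 0.142
```

```bash
python3 avg.py
```

```text
16.95 [-2.2989  5.6495  7.4542  0.9147  0.3861  0.2704  0.4855 -0.1355  0.2168] sd [0.49 0.5  0.24]
zang 36.82150115826696 w 0.1459589105857837
```

play_rows:
  increments:
    - [0, 0, 0, 0, 0, 0]
    - [0, 0, 0, 0, 0, 0]
    - [0, 0, 0, 0, 0, 0]
    - [0, 0, 0, 0, 0, 0]
    - [0, 0, 0, 0, 0, 0]
    - [0, 0, 0, 0, 0, 0]
    - [0, 0, 0, 0, 0, 0]
    - [0, 0, 0, 0, 0, 0]
  jaw: -1

```text
t: 17.75
position: [0.4855, -0.1363, 0.216]
tcp_rot: [-0.632, 0.632, -0.317, 0.317]
ft_force: [-0.5, 0.2, 0.2]
width: 0.999
```

```bash
python3 avg.py;  python3 - <<'E'
from h import *
cv2.imwrite("pics/wrist6.png",capture("wrist"))
E
```

```text
18.05 [-0.0072 -0.2832 -0.0471 -0.0162  0.006  -0.0145  0.4856 -0.1363  0.216 ] sd [0.28 0.39 0.76]
zang 36.75164759990311 w 1.0048468900343261
```

View pics/wrist6.png

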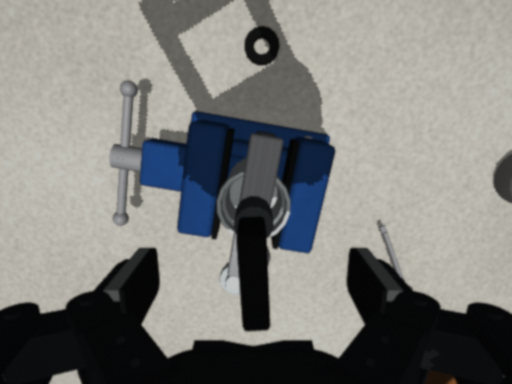

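The bar stands free between the open fingers (columns 237–270), still at its turned angle and height. Retreating straight up.

play_rows:
  increments:
    - [0, -0.5, 0, 0, 0, 0]
    - [0, -1.5, 0, 0, 0, 0]
    - [0, -2, 0, 0, 0, 0]
    - [0, -2, 0, 0, 0, 0]
    - [0, -2, 0, 0, 0, 0]
    - [0, -2, 0, 0, 0, 0]
    - [0, -2, 0, 0, 0, 0]
    - [0, 0, 0, 0, 0, 0]

```text
t: 18.9
position: [0.4869, -0.1369, 0.3412]
tcp_rot: [0.632, -0.632, 0.314, -0.32]
ft_force: [0.4, -0.2, 0.8]
width: 0.999
```

```bash
python3 avg.py;  python3 - <<'E'
from h import *
cv2.imwrite("pics/wrist7.png",capture("wrist"))
a=cv2.resize(capture("side")[150:320,170:300],None,fx=3,fy=3);b=cv2.resize(capture("scene")[110:260,150:280],None,fx=3,fy=3)
o=np.zeros((510,780,3),np.uint8);o[:,:390]=a;o[:450,390:]=b;cv2.imwrite("pics/f7.png",o)
E
```

```text
19.2 [-0.1732  0.0405 -0.4805 -0.0045 -0.0045 -0.0074  0.4854 -0.1362  0.3359] sd [0.65 0.56 0.41]
zang 36.75081136771147 w 1.0019578379665113
```

View pics/wrist7.png

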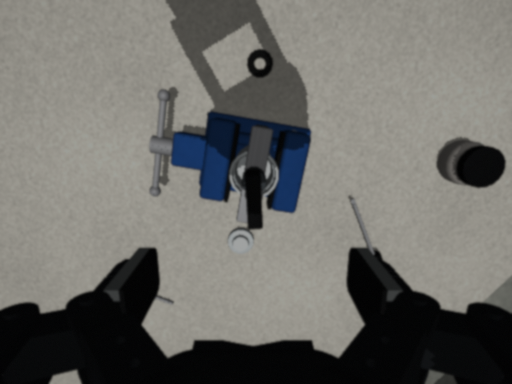

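View pics/f7.png

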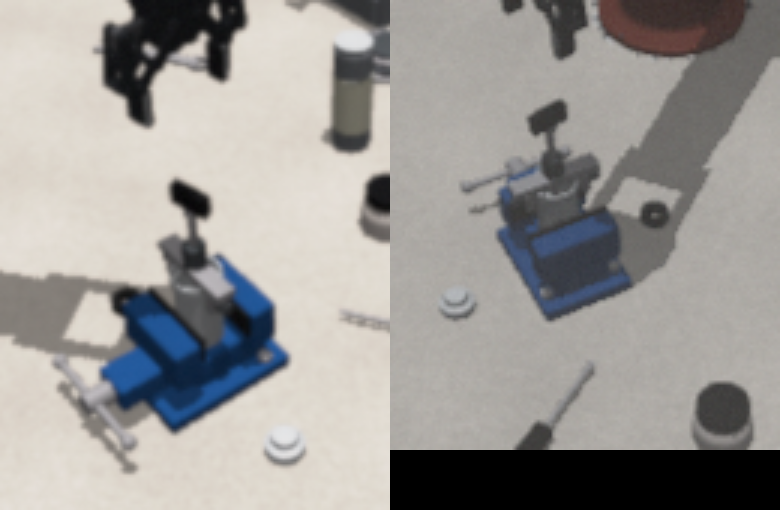

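The bar is clear of the gripper, still down and turned: side about (233.3,216.3), scene about (202.7,149.3). One height check, then I hand in.

```bash
python3 - <<'E'
from h import *
x,e=tri([ray("side",233,216),ray("scene",202.4,149)]);print(x,e)
hand_in()
E
```

```text
[ 0.4868254  -0.13606091  0.23667474] [np.float64(0.5968923701938744), np.float64(0.5968923701937865)]
the job is handed in; nothing more can be done
```

I lowered the probe onto the piston, locked the slide at that height, let go, and handed the job in at about 19 s of the 42 s limit. No verdict is reported.

- **Contact:** the tip touched the piston after about 33 mm of travel. The wrist force rose from a spring baseline of about 3.1 N to 6.2 N, which puts about 3 N on the tip. I then added 0.3 mm. During and after the twist the reading was about 7.2 to 7.5 N, so about 4 N on the tip. That is at or slightly above the top of the best range of 3 to 4 N, and well inside 0.8 to 8 N. It is worked out from the wrist force, not read directly.
- **Lock:** I turned the bar about 71° clockwise, until the moment jumped to 0.43 N m. That is above the brake's 0.25 N m, so I took it as the stop. I eased the gripper back 1° before opening it.
- **After letting go:** the wrist force returned to about zero, with the gripper about 10 cm above the bar. The pictures show the bar still down and turned. I saw no bystander shifted, but I compared them by eye only, not by measurement.
- **Height check:** the cameras put the bar centre at 0.2367 m, while the arm's own position gave 0.2345 to 0.2355 m. The 1 to 2 mm gap is about the camera calibration error, so this check cannot confirm the tip force precisely.

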